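# Gauge the seat depth of a brass valve body and lock the depth gauge

## Robot

A 6-joint arm with a two-finger parallel gripper is mounted at the origin on the work surface. World frame = base frame: x ahead of the robot, y to its left, z up, the work surface at z = 0. Lengths are in mm, angles in rad, forces in N, time in s.
With the tool pointing down it reaches from about 425 to 950 mm from the base axis. Payload 3.5 kg.
Tool frame: the origin (TCP) lies at the very end of the fingers, on their centre line; the grasp point (between the pads) lies 19 mm behind it; z points along the fingers, y is the line along which they close (so a half turn about z gives the same grasp; the last joint's range is limited). The gripper opens to 85 mm and grips with 20 to 120 N. Pads are 22 mm wide; open, the fingers measure 114 mm over their backs; the gripper's body (76 mm by 85 mm) begins 54 mm behind the grasp point. The pads swing forward as they close: fully open they stand 13 mm farther back than shut.
Start: joints at [1.137, 0.286, 1.577, -0, 1.279, -0.15], TCP at [188.967, 647.995, 231.325] pointing down, gripper open.
Joint ranges: [-2.77, 2.77], [-0.9, 2.22], [0.21, 2.48], [-1.53, 4.67], [0.24, 2.81], [-2.84, 2.84]. Speed limits (rad/s): [2.79, 2.79, 3.14, 3.14, 3.14, 3.14].

## Interface

Orientations are given as a rotation vector (axis times angle).
In Python, from plant import env gives the robot as it stands.
- The arm moves only by the shell command python3 -m jog 'ROWS' [FORCE]. ROWS is JSON, a list of rows, each an object of numbers: "hand": the closure, from -1 (fully open) to 1 (shut); "dx", "dy", "dz": the shift along the tool's x, y, z in m; "wx", "wy", "wz": the turn, a rotation vector about the tool's x, y, z in degrees. In form: [{"hand": .., "dx": .., "dy": .., "dz": .., "wx": .., "wy": .., "wz": ..}, ...]. A call has 1 to 10 rows; each row shifts and turns the commanded pose from where the row before left it, along the tool's axes as they then stand; what a row does not reach is not made up. A row lasts 1/10 s, in which the tool goes at most 50 mm and 8.59 degrees, less where a joint would pass 70% of its speed; a pose out of reach is approached as far as the arm can. A call with a gripper value outside its range is refused whole. The fingers move at their own pace and stop on an object; FORCE is the grip in N (left out, the last holds). Time passes only in rows, so rows that do not move let the fingers close. It gives the time, the measured TCP pose, the force, the opening and the grip force at its end, in the units of the state.
- env.observe(): the state, without advancing time (a new reading comes with each control period).
- env.get_image(name): name is "scene" or "top"; returns a dict with "img" (384x512x3 uint8, red, green, blue), "vertical_fov" (degrees; the focal length in pixels is half the picture's height over the tangent of half this angle, whatever the lens; pixels are square), "cx", "cy" (the principal point, pixels), "dist" ([k1, k2, p1, p2, k3] as OpenCV has them; the pictures are not rectified), "T" (4x4, takes a point from camera to world coordinates). Camera axes: x right, y down, z forward; pixel columns grow to the right and rows downward; lengths in mm; the calibration is good to about 2 mm. A picture is of the moment at which its call begins. There is no depth.
- env.sign_off(): hands the job in; it is judged then, once.
The state is a dict: "time": time; "joint_pos": joint angles; "joint_vel": joint speeds; "tau": joint torques, N m; "position": TCP position; "tool_rot": TCP orientation; "force": force on the tool from outside, world axes, zero at the start; "moment": the same for the moment, N m; "finger_gap": finger opening in mm; "gripper_force": force on a finger pad.
Only numpy, scipy, OpenCV 4.12 (cv2) and the standard library are available. Lean on these libraries where they do the work, as an engineer would, in place of code of your own. Each camera call takes 0.05 s, during which the arm holds its last target. There are 200 camera calls.

## Task

The brass valve body is clamped under the bench depth gauge: take the gauge's depth rod by its black knob and lower it gently into the bore until the probe touches bottom, pressing only lightly (a few newtons). Let go of the knob, then swing the red lock lever clockwise until the rod is clamped at that height, with the probe still resting on the bottom, and do not shift the loose things on the bench.

Things in the scene. Friction and masses are not known exactly. Their poses are not given: they have to be found in the camera images.
- stand: Bench depth-gauge stand, fixed. Origin on the bench straight under the vertical probe axis; z up; +y points to the 25 mm column at y 110 mm (top z 204). Aluminium base plate x -110..110, y -105..155, 16 mm thick; dark fixture block 100 x 90 mm, top at z 50; grey bracket; dark gauge head x -22..22, y -36..26, z 134..190 mm, display on its +x face.
- valve: Brass valve body held fixed in the fixture; origin and axes are those of the stand. Upright barrel 39 mm across, 46 mm collar, two side ports along x. Its bore, 21 mm across, lies on the probe axis, with its mouth at z 106 mm. A white seat closes it 14 to 46 mm below the mouth: the depth differs from piece to piece and must be felt.
- depth_rod (a joint): Slide of the depth rod, m: 0 is fully up, grows as the rod goes down (0.070 at most). The guide drags by 3 N (a little more when moved fast) and the rod weighs 0.13 kg: it stays where it is left, takes about 2 N to push down and 4.5 N to lift. Fingers can hold the knob or press on top of it.
- rod_knob (a point): Centre of the black knurled knob on the depth rod: 24 mm across, 26 mm high, axis vertical; right under it a steel finger flange 38 mm across, 5 mm thick. It is 300 mm above the bench with the rod fully up (start: up to 12 mm lower) and comes down with the rod. Fingers that close along the stand's x stay clear of the lock lever.
- probe_tip: Red ball tip, 5 mm across, at the lower end of the depth rod; origin at its lowest point, 176 mm below the centre of the knob. It is spring-loaded and yields up to 2 mm into the rod: starts at about 1.2 N, 3 N more per mm, then solid.
- lock_lever (a joint): Angle of the lock lever, rad: 0 open (it starts at up to 0.25); grows as it is swung clockwise seen from above, stop at 1.5. The clamp begins to bite on the rod at 0.5 and holds it fast beyond 1.0; the lever stays where it is left. Moving it takes about 3.5 N at its red grip when free, rising to about 7 N when clamped.
- lock_grip (a point): Red upright grip at the end of the lock lever: 12 mm across, z 199 to 226 mm; this point 10 mm below its top. It moves on a level circle of 62 mm radius about the pivot at x 0, y -20 mm of the stand: at lever angle a it is at x = 62 sin(0.75 - a), y = -20 - 62 cos(0.75 - a) mm in the stand's frame, so from the stand's +x side (open) to its -x side (locked).
- spare_valve: Bystander: loose brass valve body standing on the bench, 76 mm high, 96 mm over its ports; origin under its centre.
- washer_tray: Bystander: green tray 100 x 75 x 28 mm with white washers; origin under its centre.
- torque_wrench: Bystander: torque wrench lying along its x, 230 mm long, up to 30 mm high, blue handle; origin on the bench about mid-length.
- brass_stem: Bystander: brass valve stem standing on its 22 mm head, 78 mm high; origin under its centre.

How it is judged:
By the outcome, as a careful person would: the job done as asked, in the order asked, and still so for the second after the job is handed in, with the robot touching nothing.
It also fails if it takes over 69 s, if anything falls off the work surface, if the arm or the gripper's body presses on something with over 40 N, if the wrist force passes 120 N, or if a joint passes its speed limit or range.

## Working session

There is one attempt and no reset: what is moved stays moved. The work goes in short steps, Python scripts to look and compute and a shell command to move; the robot and the scene stay as the last step left them, time stands still between calls to the robot, and variables do not carry over. Pictures are saved under pics/ and viewed, at most 10 in all, crops included, and the job is handed in when it is done.

```bash
mkdir -p pics; ls; python3 - <<'E'
from plant import env
import cv2,numpy as np
for n in("scene","top"):
    d=env.get_image(n); cv2.imwrite(f"pics/{n}0.png",d["img"][:,:,::-1]); print(n,d["vertical_fov"],d["cx"],d["cy"],d["dist"],np.round(d["T"],3).tolist())
print(env.observe())
E
```

```text
pics
scene 56.51284001612716 251.20744996875024 195.80397672171455 [-0.00066325  0.          0.          0.          0.        ] [[0.439, 0.662, -0.608, 1157.811], [0.898, -0.324, 0.297, -201.943], [0.0, -0.676, -0.736, 814.425], [0.0, 0.0, 0.0, 1.0]]
top 50.491009670418634 252.21405087917867 184.89339905735724 [-0.04437679  0.          0.          0.          0.        ] [[0.131, -0.967, 0.218, 411.011], [-0.991, -0.13, 0.023, 64.292], [0.006, -0.219, -0.976, 1169.157], [0.0, 0.0, 0.0, 1.0]]
{'time': 0.1, 'joint_pos': array([ 1.13699676e+00,  2.87129405e-01,  1.57801518e+00, -1.45092823e-05,
        1.27864733e+00, -1.50018626e-01]), 'joint_vel': array([-0.000509  ,  0.00073033, -0.00286112,  0.00059966, -0.00212818,
        0.00061523]), 'tau': array([ 1.00770547e-03, -4.07294691e+01, -2.93699598e+01, -1.81326350e-04,
        3.41904270e-03,  1.76947587e-06]), 'position': array([188.72381191, 647.45647972, 230.05897868]), 'tool_rot': array([-0.44417343, -3.1094068 ,  0.00331409]), 'force': array([ 0.19973809,  0.24656881, -0.39389882]), 'moment': array([ 0.04774937, -0.04322897, -0.02561778]), 'gripper_force': 0.0, 'finger_gap': 85.21752575721499}
```

View pics/scene0.png

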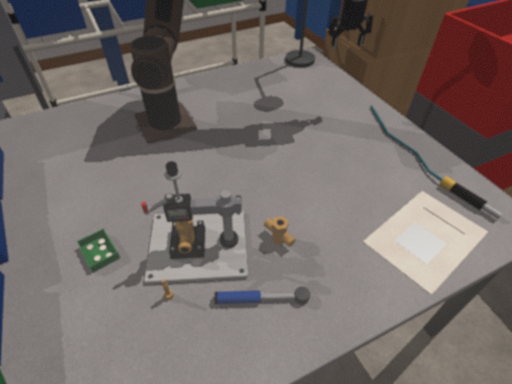

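View pics/top0.png

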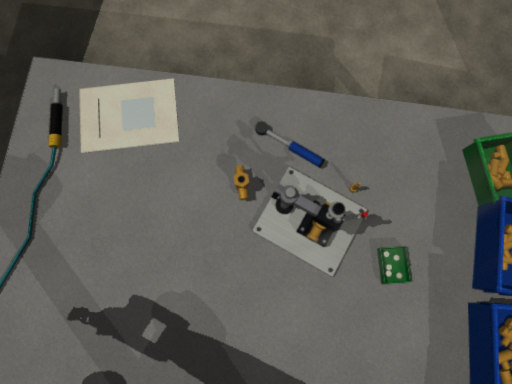

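The scene view has the stand at about (195,230), with the knob near (172,168) and the red grip near (144,207). In the top view the knob is near (338,208) and the red grip near (365,214). I'll enlarge both.

```bash
python3 - <<'E'
import cv2
a=cv2.imread("pics/scene0.png")[150:300,130:255]; b=cv2.imread("pics/top0.png")[160:280,240:380]
cv2.imwrite("pics/s1.png",cv2.resize(a,None,fx=4,fy=4,interpolation=cv2.INTER_CUBIC))
cv2.imwrite("pics/t1.png",cv2.resize(b,None,fx=5,fy=5,interpolation=cv2.INTER_CUBIC))
E
```

```text
(no output)
```

View pics/s1.png

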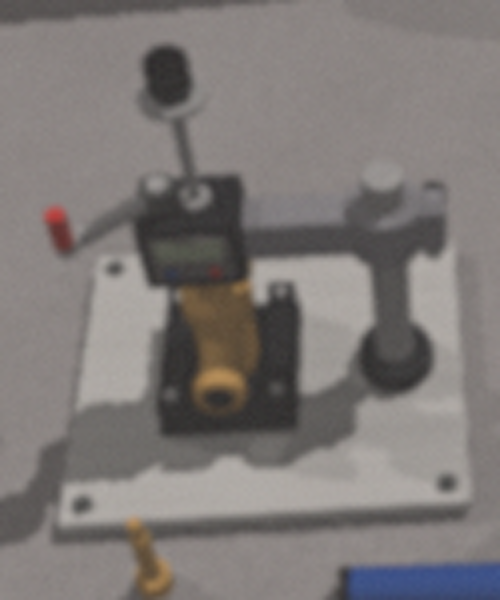

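View pics/t1.png

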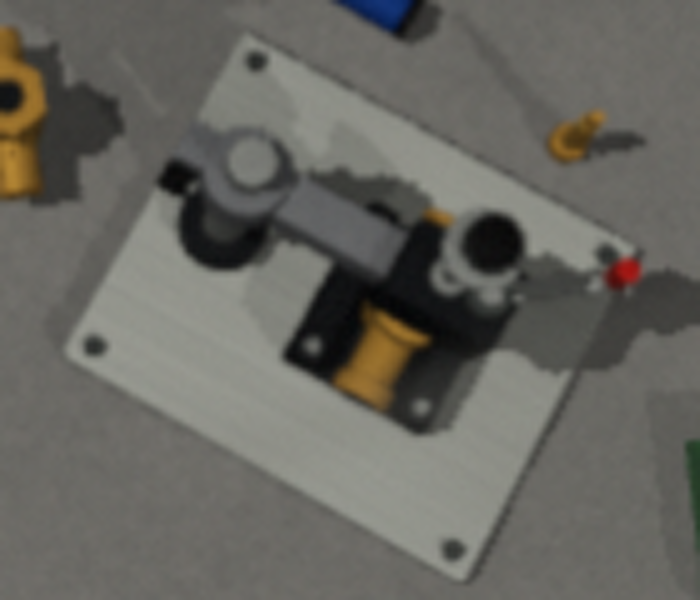

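The crops give clear features. In the top crop, the plate corners are at (250,35), (68,352), (467,580) and (640,248), the column top at (254,160), the knob top at (495,243) and the grip top at (624,272). In the scene crop, the plate corners are at (97,257), (455,247), (470,503) and (62,515), the column top at (384,178), the knob centre at (167,75) and the grip top at (55,213). Next I fit the stand pose, the knob height and the lever angle to these.

```bash
cat > h.py <<'E'
import numpy as np,cv2
from scipy.optimize import least_squares
CAM={}
def setup():
    from plant import env
    for n in("scene","top"):
        d=env.get_image(n); CAM[n]=d
    return env
def proj(n,P):
    d=CAM[n];T=np.array(d["T"]);f=192/np.tan(np.radians(d["vertical_fov"])/2)
    K=np.array([[f,0,d["cx"]],[0,f,d["cy"]],[0,0,1]]);R=T[:3,:3].T
    return cv2.projectPoints(np.atleast_2d(np.float64(P)),cv2.Rodrigues(R)[0],-R@T[:3,3],K,np.float64(d["dist"]))[0][:,0]
E
python3 - <<'E'
from h import *
setup()
C=[(110,155,16),(-110,155,16),(-110,-105,16),(110,-105,16),(0,110,204)]
top=np.array([(250,35),(68,352),(467,580),(640,248),(254,160),(495,243),(624,272)]);top=(top+.5)/5-.5+[240,160]
sc=np.array([(470,503),(455,247),(97,257),(62,515),(384,178),(167,75),(55,213)]);sc=(sc+.5)/4-.5+[130,150]
def pts(p,kz):
    x,y,w,k,a=p
    L=C+[(0,0,k+kz),(62*np.sin(.75-a),-20-62*np.cos(.75-a),226)]
    L=np.array(L,float);c,s=np.cos(w),np.sin(w)
    return np.c_[x+c*L[:,0]-s*L[:,1],y+s*L[:,0]+c*L[:,1],L[:,2]]
def res(p,w=(1,1)):
    return np.r_[w[0]*(proj("top",pts(p,13))-top).ravel(),w[1]*(proj("scene",pts(p,0))-sc).ravel()]
for w in((1,1),(1,0.05),(.05,1)):
  best=min((least_squares(lambda q:res(q,w),[600,-100,y0,295,.1]) for y0 in(-2.5,-1,.5,2)),key=lambda r:r.cost)
  print(w,best.cost,np.round(best.x,3),np.degrees(best.x[2]))
  r=res(best.x).reshape(-1,2); print(np.round(r,1).tolist())
  P=pts(best.x,0); print("knob",P[5].round(1),"grip",P[6].round(1))
# bystanders (guess pixel, height): top image full px
def back(n,uv,z):
    return least_squares(lambda q:(proj(n,[q[0],q[1],z])-uv).ravel(),[600,-100]).x.round(0)
print("stem head",back("top",(352,189),0),"spare",back("top",(242,182),40),"tray",back("top",(394,265),15),"wrench ends",back("top",(262,128),15),back("top",(324,161),15))
E
```

```text
(1, 1) 14.815507189538598 [ 5.79049e+02 -1.08526e+02 -3.96000e-01  2.89986e+02  8.90000e-02] -22.71404391029942
[[-0.7, -1.2], [-2.1, 0.1], [-1.1, 1.6], [-0.0, 0.4], [-0.1, 0.2], [0.6, -0.5], [1.1, -0.2], [0.4, 0.4], [0.3, -2.1], [0.3, -0.6], [-1.9, 2.8], [-0.4, -0.4], [0.3, 0.2], [-0.1, 0.2]]
knob [ 579.  -108.5  290. ] grip [ 587.5 -186.8  226. ]
(1, 0.05) 4.85081164001976 [ 5.80014e+02 -1.09686e+02 -3.90000e-01  2.78580e+02  1.05000e-01] -22.328563062970336
[[-0.7, -1.2], [-1.6, 0.3], [-0.3, 1.2], [0.3, -0.2], [0.3, 0.1], [0.0, -0.0], [1.7, -0.3], [0.4, 0.5], [-0.2, -2.0], [-0.3, -0.1], [-2.0, 3.5], [-0.7, -0.2], [0.8, 4.5], [-0.7, 0.5]]
knob [ 580.  -109.7  278.6] grip [ 588.  -188.2  226. ]
(0.05, 1) 8.145388172020738 [ 5.78501e+02 -1.07854e+02 -4.03000e-01  2.90209e+02  8.20000e-02] -23.06684709490602
[[-0.6, -1.2], [-2.4, -0.1], [-1.7, 1.9], [-0.2, 0.8], [-0.3, 0.1], [0.3, -0.3], [0.8, 0.0], [0.3, 0.4], [0.6, -2.1], [0.8, -1.0], [-2.0, 2.3], [-0.2, -0.5], [0.5, -0.1], [0.1, -0.1]]
knob [ 578.5 -107.9  290.2] grip [ 587.  -186.1  226. ]
stem head [ 698. -202.] spare [667. 120.] tray [ 493. -334.] wrench ends [846.  85.] [ 768. -110.]
```

Fitted stand: origin about (579,-109), yaw -22.6°, knob z about 290 (valid range 288–300), lever about 0.09. All of this is consistent with the given sizes. First move: lift the arm and turn the tool so its y lies along the stand's x, which is +96.3° about tool z.

```bash
cat >> h.py <<'E'
from scipy.spatial.transform import Rotation as Ro
S=np.array([579.2,-108.7]); W=np.radians(-22.6)
def world(x,y,z):
    c,s=np.cos(W),np.sin(W); return np.array([S[0]+c*x-s*y,S[1]+s*x+c*y,z])
def down(ang): # tool z down, tool y at ang (rad)
    y=np.array([np.cos(ang),np.sin(ang),0]);z=np.array([0,0,-1.]);return np.c_[np.cross(y,z),y,z]
def delta(P,R=None):
    from plant import env
    o=env.observe();r=Ro.from_rotvec(o["tool_rot"]).as_matrix()
    print("t",round(o["time"],2),"at",np.round(o["position"],1),"F",np.round(o["force"],1),"dtool mm",np.round(r.T@(np.array(P)-o["position"]),1))
    if R is not None: print("rot deg",np.round(np.degrees(Ro.from_matrix(r.T@R).as_rotvec()),2))
E
python3 -m jog '[{"hand":-1,"dz":-0.012,"wz":8.5},{"hand":-1,"dz":-0.012,"wz":8.5},{"hand":-1,"dz":-0.012,"wz":8.5},{"hand":-1,"dz":-0.012,"wz":8.5},{"hand":-1,"dz":-0.012,"wz":8.5},{"hand":-1,"dz":-0.012,"wz":8.5},{"hand":-1,"dz":-0.012,"wz":8.5},{"hand":-1,"dz":-0.012,"wz":8.5},{"hand":-1,"dz":-0.012,"wz":8.5},{"hand":-1,"dz":-0.012,"wz":8.5}]' && python3 -c "
from h import *
delta(world(0,0,340),down(W))"
```

```text
validation failed for argument at $[0]...
```

```bash
python3 -m jog '[{"hand":-1,"dx":0,"dy":0,"dz":-0.012,"wx":0,"wy":0,"wz":8.5},{"hand":-1,"dx":0,"dy":0,"dz":-0.012,"wx":0,"wy":0,"wz":8.5},{"hand":-1,"dx":0,"dy":0,"dz":-0.012,"wx":0,"wy":0,"wz":8.5},{"hand":-1,"dx":0,"dy":0,"dz":-0.012,"wx":0,"wy":0,"wz":8.5},{"hand":-1,"dx":0,"dy":0,"dz":-0.012,"wx":0,"wy":0,"wz":8.5},{"hand":-1,"dx":0,"dy":0,"dz":-0.012,"wx":0,"wy":0,"wz":8.5},{"hand":-1,"dx":0,"dy":0,"dz":-0.012,"wx":0,"wy":0,"wz":8.5},{"hand":-1,"dx":0,"dy":0,"dz":-0.012,"wx":0,"wy":0,"wz":8.5},{"hand":-1,"dx":0,"dy":0,"dz":-0.012,"wx":0,"wy":0,"wz":8.5},{"hand":-1,"dx":0,"dy":0,"dz":-0.012,"wx":0,"wy":0,"wz":8.5}]' && python3 -c "
from h import *
delta(world(0,0,345),down(W))"
```

```text
time: 1.2
position: [188.9, 647.8, 351.4]
tool_rot: [2.435, 1.985, -0.001]
force: [0.1, 0.4, -0.2]
finger_gap: 85.2
gripper_force: 0.0
t 1.2 at [188.9 647.8 351.4] F [ 0.1  0.4 -0.2] dtool mm [-662.5  534.6    6.8]
rot deg [-1.000e-02  4.000e-02  1.099e+01]
```

```bash
python3 -m jog '[{"hand":-1,"dx":-0.033,"dy":0.0267,"dz":0,"wx":0,"wy":0,"wz":0},{"hand":-1,"dx":-0.033,"dy":0.0267,"dz":0,"wx":0,"wy":0,"wz":0},{"hand":-1,"dx":-0.033,"dy":0.0267,"dz":0,"wx":0,"wy":0,"wz":0},{"hand":-1,"dx":-0.033,"dy":0.0267,"dz":0,"wx":0,"wy":0,"wz":0},{"hand":-1,"dx":-0.033,"dy":0.0267,"dz":0,"wx":0,"wy":0,"wz":0},{"hand":-1,"dx":-0.033,"dy":0.0267,"dz":0,"wx":0,"wy":0,"wz":0},{"hand":-1,"dx":-0.033,"dy":0.0267,"dz":0,"wx":0,"wy":0,"wz":0},{"hand":-1,"dx":-0.033,"dy":0.0267,"dz":0,"wx":0,"wy":0,"wz":0},{"hand":-1,"dx":-0.033,"dy":0.0267,"dz":0,"wx":0,"wy":0,"wz":0},{"hand":-1,"dx":-0.033,"dy":0.0267,"dz":0,"wx":0,"wy":0,"wz":0}]' && python3 -m jog '[{"hand":-1,"dx":-0.033,"dy":0.0267,"dz":0,"wx":0,"wy":0,"wz":0},{"hand":-1,"dx":-0.033,"dy":0.0267,"dz":0,"wx":0,"wy":0,"wz":0},{"hand":-1,"dx":-0.033,"dy":0.0267,"dz":0,"wx":0,"wy":0,"wz":0},{"hand":-1,"dx":-0.033,"dy":0.0267,"dz":0,"wx":0,"wy":0,"wz":0},{"hand":-1,"dx":-0.033,"dy":0.0267,"dz":0,"wx":0,"wy":0,"wz":0},{"hand":-1,"dx":-0.033,"dy":0.0267,"dz":0,"wx":0,"wy":0,"wz":0},{"hand":-1,"dx":-0.033,"dy":0.0267,"dz":0,"wx":0,"wy":0,"wz":0},{"hand":-1,"dx":-0.033,"dy":0.0267,"dz":0,"wx":0,"wy":0,"wz":5.5},{"hand":-1,"dx":0,"dy":0,"dz":0,"wx":0,"wy":0,"wz":5.5},{"hand":-1,"dx":0,"dy":0,"dz":0,"wx":0,"wy":0,"wz":0}]' && python3 -c "
from h import *
delta(world(0,0,345),down(W))"
```

```text
time: 2.2
position: [386.7, 270.6, 351.3]
tool_rot: [2.428, 1.993, 0.001]
force: [0.0, 0.3, 0.5]
finger_gap: 85.1
gripper_force: 0.0
time: 3.2
position: [544.4, -29.6, 350.6]
tool_rot: [-2.609, -1.747, 0.001]
force: [0.3, 0.6, -0.3]
finger_gap: 85.7
gripper_force: 0.0
t 3.2 at [544.4 -29.6 350.6] F [ 0.3  0.6 -0.3] dtool mm [-59.9  62.3   5.5]
rot deg [-0.08  0.    0.22]
```

```bash
python3 -m jog '[{"hand":-1,"dx":-0.02,"dy":0.0208,"dz":0,"wx":0,"wy":0,"wz":0.2},{"hand":-1,"dx":-0.02,"dy":0.0208,"dz":0,"wx":0,"wy":0,"wz":0},{"hand":-1,"dx":-0.02,"dy":0.0207,"dz":0,"wx":0,"wy":0,"wz":0},{"hand":-1,"dx":0,"dy":0,"dz":0.013,"wx":0,"wy":0,"wz":0},{"hand":-1,"dx":0,"dy":0,"dz":0.013,"wx":0,"wy":0,"wz":0},{"hand":-1,"dx":0,"dy":0,"dz":0.013,"wx":0,"wy":0,"wz":0},{"hand":-1,"dx":0,"dy":0,"dz":0.013,"wx":0,"wy":0,"wz":0},{"hand":-1,"dx":0,"dy":0,"dz":0.005,"wx":0,"wy":0,"wz":0},{"hand":-1,"dx":0,"dy":0,"dz":0,"wx":0,"wy":0,"wz":0},{"hand":-1,"dx":0,"dy":0,"dz":0,"wx":0,"wy":0,"wz":0}]' && python3 - <<'E'
from h import *
delta(world(0,0,282),down(W))
env=setup()
a=CAM["scene"]["img"][110:260,110:260,::-1];b=CAM["top"]["img"][150:270,260:380,::-1]
cv2.imwrite("pics/c2.png",np.hstack([cv2.resize(a,(400,400),interpolation=2),cv2.resize(b,(400,400),interpolation=2)]))
E
```

```text
time: 4.2
position: [579.2, -107.4, 294.7]
tool_rot: [2.611, 1.747, 0.001]
force: [-0.0, -0.2, 0.6]
finger_gap: 85.4
gripper_force: 0.0
t 4.2 at [ 579.2 -107.4  294.7] F [-0.  -0.2  0.6] dtool mm [-1.2  0.5 12.7]
rot deg [ 0.04 -0.    0.17]
```

View pics/c2.png

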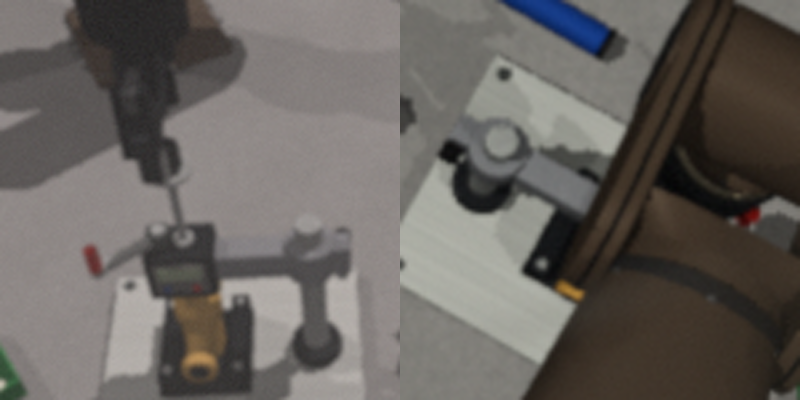

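The near (+x) finger ends at about crop (155,182), in front of the knob at about (170,155). I'll check this against the prediction.

```bash
python3 - <<'E'
from h import *
setup()
c=400/150
for y in(-11,0,11):print(y,(proj("scene",[world(x,y,305) for x in(43,57)])-[110,110])*c)
print((proj("scene",[world(0,0,277),world(0,0,303),world(0,0,290),world(0,-12,290),world(0,12,290)])-[110,110])*c)
E
```

```text
-11 [[141.45126409 181.20158592]
 [139.47306929 194.2734155 ]]
0 [[156.01394893 180.58787335]
 [154.22925577 193.64342997]]
11 [[170.55874671 179.97493243]
 [168.96708041 193.01424258]]
[[166.9416784  168.10835486]
 [161.63549283 144.40740112]
 [164.32173755 156.40605094]
 [149.27191139 157.02507311]
 [179.35244513 155.78784201]]
```

The prediction matches the picture, so I descend and close on the knob at 20 N.

```bash
python3 -m jog '[{"hand":-1,"dx":-0.0012,"dy":0.0005,"dz":0.006,"wx":0,"wy":0,"wz":0},{"hand":-1,"dx":0,"dy":0,"dz":0.006,"wx":0,"wy":0,"wz":0},{"hand":-0.3,"dx":0,"dy":0,"dz":0,"wx":0,"wy":0,"wz":0},{"hand":0.1,"dx":0,"dy":0,"dz":0,"wx":0,"wy":0,"wz":0},{"hand":0.3,"dx":0,"dy":0,"dz":0,"wx":0,"wy":0,"wz":0},{"hand":0.3,"dx":0,"dy":0,"dz":0,"wx":0,"wy":0,"wz":0},{"hand":0.3,"dx":0,"dy":0,"dz":0,"wx":0,"wy":0,"wz":0}]' 20 && python3 -m jog '[{"hand":0.45,"dx":0,"dy":0,"dz":0,"wx":0,"wy":0,"wz":0},{"hand":0.6,"dx":0,"dy":0,"dz":0,"wx":0,"wy":0,"wz":0},{"hand":1,"dx":0,"dy":0,"dz":0,"wx":0,"wy":0,"wz":0},{"hand":1,"dx":0,"dy":0,"dz":0,"wx":0,"wy":0,"wz":0},{"hand":1,"dx":0,"dy":0,"dz":0,"wx":0,"wy":0,"wz":0}]' 20; python3 -c "
from h import *
delta(world(0,0,282),down(W))"
```

```text
time: 5.1
position: [579.2, -108.9, 282.6]
tool_rot: [2.611, 1.746, 0.0]
force: [-0.1, -1.1, -0.5]
finger_gap: 29.7
gripper_force: 0.0
time: 5.6
position: [578.1, -108.5, 282.2]
tool_rot: [-2.609, -1.745, 0.003]
force: [-5.0, 2.2, 1.7]
finger_gap: 23.1
gripper_force: 19.8
t 5.6 at [ 578.1 -108.5  282.2] F [-5.   2.2  1.7] dtool mm [0.2 1.  0.2]
rot deg [-0.18  0.01  0.15]
```

The knob is held with a 23.1 mm gap. There is a 5 N side force along stand -x, so I shift 1 mm that way. Then I lower 16 mm and read the free-drag force.

```bash
python3 -m jog '[{"hand":1,"dx":0,"dy":-0.001,"dz":0,"wx":0,"wy":0,"wz":0},{"hand":1,"dx":0,"dy":0,"dz":0.002,"wx":0,"wy":0,"wz":0},{"hand":1,"dx":0,"dy":0,"dz":0.002,"wx":0,"wy":0,"wz":0},{"hand":1,"dx":0,"dy":0,"dz":0.002,"wx":0,"wy":0,"wz":0},{"hand":1,"dx":0,"dy":0,"dz":0.002,"wx":0,"wy":0,"wz":0}]' && python3 -m jog '[{"hand":1,"dx":0,"dy":0,"dz":0.002,"wx":0,"wy":0,"wz":0},{"hand":1,"dx":0,"dy":0,"dz":0.002,"wx":0,"wy":0,"wz":0},{"hand":1,"dx":0,"dy":0,"dz":0.001,"wx":0,"wy":0,"wz":0},{"hand":1,"dx":0,"dy":0,"dz":0.001,"wx":0,"wy":0,"wz":0},{"hand":1,"dx":0,"dy":0,"dz":0.001,"wx":0,"wy":0,"wz":0},{"hand":1,"dx":0,"dy":0,"dz":0.001,"wx":0,"wy":0,"wz":0}]'
```

```text
time: 6.1
position: [578.1, -108.5, 274.2]
tool_rot: [-2.611, -1.746, 0.0]
force: [-2.8, 1.6, 1.6]
finger_gap: 23.0
gripper_force: 19.8
time: 6.7
position: [578.1, -108.5, 266.3]
tool_rot: [-2.611, -1.746, 0.0]
force: [-2.3, 1.9, 2.1]
finger_gap: 23.0
gripper_force: 19.8
```

```bash
cat > chk.py <<'E'
import sys
from plant import env
o=env.observe();print("z %.1f Fz %.1f"%(o["position"][2],o["force"][2]),flush=True);sys.exit(o["force"][2]>float(sys.argv[1]))
E
python3 -m jog '[{"hand":1,"dx":0,"dy":-0.0006,"dz":0.001,"wx":0,"wy":0,"wz":0},{"hand":1,"dx":0,"dy":0,"dz":0.001,"wx":0,"wy":0,"wz":0},{"hand":1,"dx":0,"dy":0,"dz":0.001,"wx":0,"wy":0,"wz":0},{"hand":1,"dx":0,"dy":0,"dz":0.001,"wx":0,"wy":0,"wz":0}]' >/dev/null && python3 chk.py 3.6 && python3 -m jog '[{"hand":1,"dx":0,"dy":0,"dz":0.0008,"wx":0,"wy":0,"wz":0},{"hand":1,"dx":0,"dy":0,"dz":0.0008,"wx":0,"wy":0,"wz":0}]' >/dev/null && python3 chk.py 3.6 && python3 -m jog '[{"hand":1,"dx":0,"dy":0,"dz":0.0008,"wx":0,"wy":0,"wz":0},{"hand":1,"dx":0,"dy":0,"dz":0.0008,"wx":0,"wy":0,"wz":0}]' >/dev/null && python3 chk.py 3.6 && python3 -m jog '[{"hand":1,"dx":0,"dy":0,"dz":0.0008,"wx":0,"wy":0,"wz":0},{"hand":1,"dx":0,"dy":0,"dz":0.0008,"wx":0,"wy":0,"wz":0}]' >/dev/null && python3 chk.py 3.6 && python3 -m jog '[{"hand":1,"dx":0,"dy":0,"dz":0.0008,"wx":0,"wy":0,"wz":0},{"hand":1,"dx":0,"dy":0,"dz":0.0008,"wx":0,"wy":0,"wz":0}]' >/dev/null && python3 chk.py 3.6 && python3 -m jog '[{"hand":1,"dx":0,"dy":0,"dz":0.0008,"wx":0,"wy":0,"wz":0},{"hand":1,"dx":0,"dy":0,"dz":0.0008,"wx":0,"wy":0,"wz":0}]' >/dev/null && python3 chk.py 3.6 && python3 -m jog '[{"hand":1,"dx":0,"dy":0,"dz":0.0008,"wx":0,"wy":0,"wz":0},{"hand":1,"dx":0,"dy":0,"dz":0.0008,"wx":0,"wy":0,"wz":0}]' && python3 chk.py 3.6
```

```text
z 262.6 Fz 1.8False
```

```bash
sed -i 's/sys.exit(\(.*\))$/sys.exit(int(\1))/' chk.py
python3 -m jog '[{"hand":1,"dx":0,"dy":0,"dz":0.0008,"wx":0,"wy":0,"wz":0},{"hand":1,"dx":0,"dy":0,"dz":0.0008,"wx":0,"wy":0,"wz":0}]' >/dev/null && python3 chk.py 3.6 && python3 -m jog '[{"hand":1,"dx":0,"dy":0,"dz":0.0008,"wx":0,"wy":0,"wz":0},{"hand":1,"dx":0,"dy":0,"dz":0.0008,"wx":0,"wy":0,"wz":0}]' >/dev/null && python3 chk.py 3.6 && python3 -m jog '[{"hand":1,"dx":0,"dy":0,"dz":0.0008,"wx":0,"wy":0,"wz":0},{"hand":1,"dx":0,"dy":0,"dz":0.0008,"wx":0,"wy":0,"wz":0}]' >/dev/null && python3 chk.py 3.6 && python3 -m jog '[{"hand":1,"dx":0,"dy":0,"dz":0.0008,"wx":0,"wy":0,"wz":0},{"hand":1,"dx":0,"dy":0,"dz":0.0008,"wx":0,"wy":0,"wz":0}]' >/dev/null && python3 chk.py 3.6 && python3 -m jog '[{"hand":1,"dx":0,"dy":0,"dz":0.0008,"wx":0,"wy":0,"wz":0},{"hand":1,"dx":0,"dy":0,"dz":0.0008,"wx":0,"wy":0,"wz":0}]' >/dev/null && python3 chk.py 3.6 && python3 -m jog '[{"hand":1,"dx":0,"dy":0,"dz":0.0008,"wx":0,"wy":0,"wz":0},{"hand":1,"dx":0,"dy":0,"dz":0.0008,"wx":0,"wy":0,"wz":0}]' >/dev/null && python3 chk.py 3.6 && python3 -m jog '[{"hand":1,"dx":0,"dy":0,"dz":0.0008,"wx":0,"wy":0,"wz":0},{"hand":1,"dx":0,"dy":0,"dz":0.0008,"wx":0,"wy":0,"wz":0}]' && python3 chk.py 3.6
```

```text
z 260.9 Fz 1.8
z 259.3 Fz 2.0
z 257.7 Fz 1.6
z 256.1 Fz 1.5
z 254.5 Fz 1.8
z 252.9 Fz 2.3
time: 8.5
position: [578.0, -108.5, 251.3]
tool_rot: [2.611, 1.746, 0.001]
force: [4.9, -0.9, 1.8]
finger_gap: 23.3
gripper_force: 19.9
z 251.3 Fz 1.8
```

```bash

python3 -m jog '[{"hand":1,"dx":0,"dy":0.0003,"dz":0.0008,"wx":0,"wy":0,"wz":0},{"hand":1,"dx":0,"dy":0,"dz":0.0008,"wx":0,"wy":0,"wz":0}]' >/dev/null && python3 chk.py 3.4 && python3 -m jog '[{"hand":1,"dx":0,"dy":0,"dz":0.0008,"wx":0,"wy":0,"wz":0},{"hand":1,"dx":0,"dy":0,"dz":0.0008,"wx":0,"wy":0,"wz":0}]' >/dev/null && python3 chk.py 3.4 && python3 -m jog '[{"hand":1,"dx":0,"dy":0,"dz":0.0008,"wx":0,"wy":0,"wz":0},{"hand":1,"dx":0,"dy":0,"dz":0.0008,"wx":0,"wy":0,"wz":0}]' >/dev/null && python3 chk.py 3.4 && python3 -m jog '[{"hand":1,"dx":0,"dy":0,"dz":0.0008,"wx":0,"wy":0,"wz":0},{"hand":1,"dx":0,"dy":0,"dz":0.0008,"wx":0,"wy":0,"wz":0}]' >/dev/null && python3 chk.py 3.4 && python3 -m jog '[{"hand":1,"dx":0,"dy":0,"dz":0.0008,"wx":0,"wy":0,"wz":0},{"hand":1,"dx":0,"dy":0,"dz":0.0008,"wx":0,"wy":0,"wz":0}]' >/dev/null && python3 chk.py 3.4 && python3 -m jog '[{"hand":1,"dx":0,"dy":0,"dz":0.0008,"wx":0,"wy":0,"wz":0},{"hand":1,"dx":0,"dy":0,"dz":0.0008,"wx":0,"wy":0,"wz":0}]' >/dev/null && python3 chk.py 3.4 && python3 -m jog '[{"hand":1,"dx":0,"dy":0,"dz":0.0008,"wx":0,"wy":0,"wz":0},{"hand":1,"dx":0,"dy":0,"dz":0.0008,"wx":0,"wy":0,"wz":0}]' && python3 chk.py 3.4
```

```text
z 249.5 Fz 1.2
z 247.9 Fz 1.9
z 246.4 Fz 1.4
z 244.7 Fz 1.3
z 243.1 Fz 1.3
z 241.6 Fz 1.7
time: 9.9
position: [578.0, -108.5, 240.0]
tool_rot: [2.611, 1.746, 0.001]
force: [4.9, -1.1, 1.1]
finger_gap: 23.2
gripper_force: 19.9
z 240.0 Fz 1.1
```

```bash

python3 -m jog '[{"hand":1,"dx":0,"dy":0,"dz":0.0008,"wx":0,"wy":0,"wz":0},{"hand":1,"dx":0,"dy":0,"dz":0.0008,"wx":0,"wy":0,"wz":0}]' >/dev/null && python3 chk.py 3.0 && python3 -m jog '[{"hand":1,"dx":0,"dy":0,"dz":0.0008,"wx":0,"wy":0,"wz":0},{"hand":1,"dx":0,"dy":0,"dz":0.0008,"wx":0,"wy":0,"wz":0}]' >/dev/null && python3 chk.py 3.0 && python3 -m jog '[{"hand":1,"dx":0,"dy":0,"dz":0.0008,"wx":0,"wy":0,"wz":0},{"hand":1,"dx":0,"dy":0,"dz":0.0008,"wx":0,"wy":0,"wz":0}]' >/dev/null && python3 chk.py 3.0 && python3 -m jog '[{"hand":1,"dx":0,"dy":0,"dz":0.0008,"wx":0,"wy":0,"wz":0},{"hand":1,"dx":0,"dy":0,"dz":0.0008,"wx":0,"wy":0,"wz":0}]' >/dev/null && python3 chk.py 3.0 && python3 -m jog '[{"hand":1,"dx":0,"dy":0,"dz":0.0008,"wx":0,"wy":0,"wz":0},{"hand":1,"dx":0,"dy":0,"dz":0.0008,"wx":0,"wy":0,"wz":0}]' >/dev/null && python3 chk.py 3.0 && python3 -m jog '[{"hand":1,"dx":0,"dy":0,"dz":0.0008,"wx":0,"wy":0,"wz":0},{"hand":1,"dx":0,"dy":0,"dz":0.0008,"wx":0,"wy":0,"wz":0}]' >/dev/null && python3 chk.py 3.0 && python3 -m jog '[{"hand":1,"dx":0,"dy":0,"dz":0.0008,"wx":0,"wy":0,"wz":0},{"hand":1,"dx":0,"dy":0,"dz":0.0008,"wx":0,"wy":0,"wz":0}]' && python3 chk.py 3.0
```

```text
z 238.4 Fz 1.7
z 236.8 Fz 1.2
z 235.7 Fz 3.8
```

The probe has touched: Fz jumped from about 1.3 to 3.8 and z lags. I dwell to confirm.

```bash

for i in 1 2 3; do python3 -m jog '[{"hand":1,"dx":0,"dy":0,"dz":0,"wx":0,"wy":0,"wz":0}]' >/dev/null; python3 chk.py 9; done; python3 -m jog '[{"hand":1,"dx":0,"dy":0,"dz":0.0003,"wx":0,"wy":0,"wz":0},{"hand":1,"dx":0,"dy":0,"dz":0,"wx":0,"wy":0,"wz":0}]'; python3 chk.py 9;python3 -m jog '[{"hand":1,"dx":0,"dy":0,"dz":0,"wx":0,"wy":0,"wz":0}]' >/dev/null; python3 chk.py 9
```

```text
z 235.6 Fz 3.3
z 235.6 Fz 3.0
z 235.6 Fz 4.9
time: 11.0
position: [578.0, -108.5, 235.3]
tool_rot: [2.611, 1.746, 0.001]
force: [4.4, -0.5, 4.9]
finger_gap: 22.8
gripper_force: 20.2
z 235.3 Fz 4.9
z 235.3 Fz 5.7
```

The probe is seated with about 3 N on it, roughly 0.7 mm of spring. I release the knob and go straight up, clear of it.

```bash

python3 -m jog '[{"hand":0.3,"dx":0,"dy":0,"dz":0,"wx":0,"wy":0,"wz":0},{"hand":-0.2,"dx":0,"dy":0,"dz":0,"wx":0,"wy":0,"wz":0},{"hand":-0.6,"dx":0,"dy":0,"dz":0,"wx":0,"wy":0,"wz":0},{"hand":-0.6,"dx":0,"dy":0,"dz":0,"wx":0,"wy":0,"wz":0},{"hand":-0.6,"dx":0,"dy":0,"dz":0,"wx":0,"wy":0,"wz":0},{"hand":-0.6,"dx":0,"dy":0,"dz":0,"wx":0,"wy":0,"wz":0}]' && python3 -m jog '[{"hand":-0.6,"dx":0,"dy":0,"dz":-0.008,"wx":0,"wy":0,"wz":0},{"hand":-0.6,"dx":0,"dy":0,"dz":-0.015,"wx":0,"wy":0,"wz":0},{"hand":-0.6,"dx":0,"dy":0,"dz":-0.015,"wx":0,"wy":0,"wz":0},{"hand":-0.6,"dx":0,"dy":0,"dz":-0.015,"wx":0,"wy":0,"wz":0},{"hand":-0.6,"dx":0,"dy":0,"dz":-0.012,"wx":0,"wy":0,"wz":0},{"hand":-0.3,"dx":0,"dy":0,"dz":0,"wx":0,"wy":0,"wz":0}]' && python3 - <<'E'
from h import *
delta(world(68,-70,208),down(W))
setup()
a=CAM["scene"]["img"][130:250,120:270,::-1]
cv2.imwrite("pics/c3.png",cv2.resize(a,(750,600),interpolation=2))
E
```

```text
time: 11.7
position: [577.7, -108.4, 234.6]
tool_rot: [-2.611, -1.746, 0.001]
force: [0.1, -0.0, 0.2]
finger_gap: 68.4
gripper_force: 0.0
time: 12.3
position: [579.0, -108.8, 303.4]
tool_rot: [2.608, 1.744, 0.005]
force: [0.7, 0.0, 0.0]
finger_gap: 56.4
gripper_force: 0.0
t 12.3 at [ 579.  -108.8  303.4] F [0.7 0.  0. ] dtool mm [-70.   67.4  95.8]
rot deg [ 0.33 -0.01  0.14]
```

View pics/c3.png

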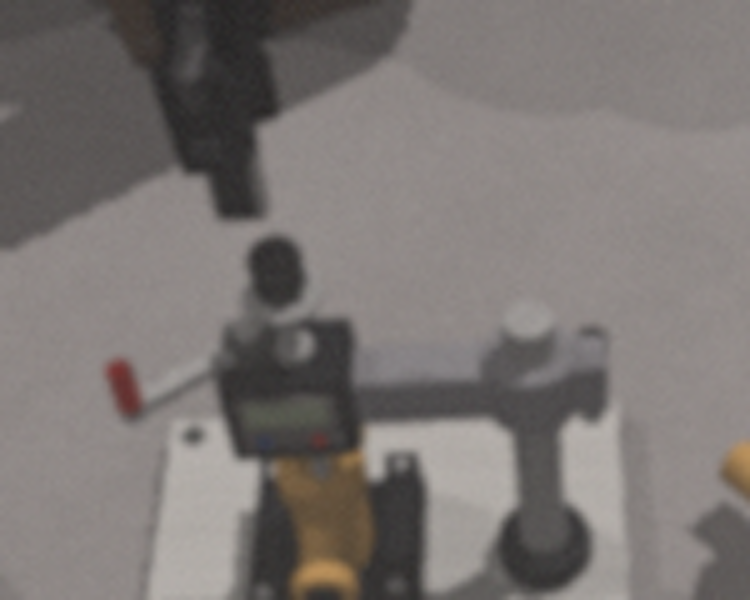

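The knob is down at crop (275,270), the fingers are clear above it, and the lever grip is unmoved at (123,388). I shut the fingers, move to the open side of the grip and descend to z of about 208.

```bash

python3 -m jog '[{"hand":1,"dx":-0.0175,"dy":0.017,"dz":0,"wx":0,"wy":0,"wz":0.1},{"hand":1,"dx":-0.0175,"dy":0.017,"dz":0,"wx":0,"wy":0,"wz":0},{"hand":1,"dx":-0.0175,"dy":0.017,"dz":0,"wx":0,"wy":0,"wz":0},{"hand":1,"dx":-0.0175,"dy":0.0165,"dz":0,"wx":0,"wy":0,"wz":0},{"hand":1,"dx":0,"dy":0,"dz":0.02,"wx":0,"wy":0,"wz":0},{"hand":1,"dx":0,"dy":0,"dz":0.02,"wx":0,"wy":0,"wz":0},{"hand":1,"dx":0,"dy":0,"dz":0.01,"wx":0,"wy":0,"wz":0},{"hand":1,"dx":0,"dy":0,"dz":0,"wx":0,"wy":0,"wz":0}]' 40 && python3 -m jog '[{"hand":1,"dx":0,"dy":0,"dz":0.015,"wx":0,"wy":0,"wz":0},{"hand":1,"dx":0,"dy":0,"dz":0.015,"wx":0,"wy":0,"wz":0},{"hand":1,"dx":0,"dy":0,"dz":0.01,"wx":0,"wy":0,"wz":0},{"hand":1,"dx":0,"dy":0,"dz":0.005,"wx":0,"wy":0,"wz":0},{"hand":1,"dx":0,"dy":0,"dz":0,"wx":0,"wy":0,"wz":0}]' && python3 - <<'E'
from h import *
delta(world(59,-70,208),down(W))
setup()
print(proj("scene",[world(0,0,z) for z in(235,240,245,250)]), proj("scene",[world(0,0,300)]))
a=CAM["scene"]["img"][130:250,120:270,::-1]
cv2.imwrite("pics/c4.png",cv2.resize(a,(750,600),interpolation=2))
E
```

```text
time: 13.2
position: [612.1, -198.3, 246.4]
tool_rot: [-2.609, -1.741, 0.005]
force: [-0.6, -0.5, -0.7]
finger_gap: -0.2
gripper_force: 0.0
time: 13.7
position: [612.9, -198.7, 203.5]
tool_rot: [-2.611, -1.743, 0.002]
force: [-0.3, -0.2, -0.6]
finger_gap: 0.1
gripper_force: 0.0
t 13.7 at [ 612.9 -198.7  203.5] F [-0.3 -0.2 -0.6] dtool mm [ 0.1 -6.7 -4.5]
rot deg [-0.12 -0.01  0.05]
[[175.61790284 186.50607683]
 [175.2711809  184.95748117]
 [174.92126416 183.39460755]
 [174.56810828 181.81725774]] [[170.84802938 165.20120386]]
```

View pics/c4.png

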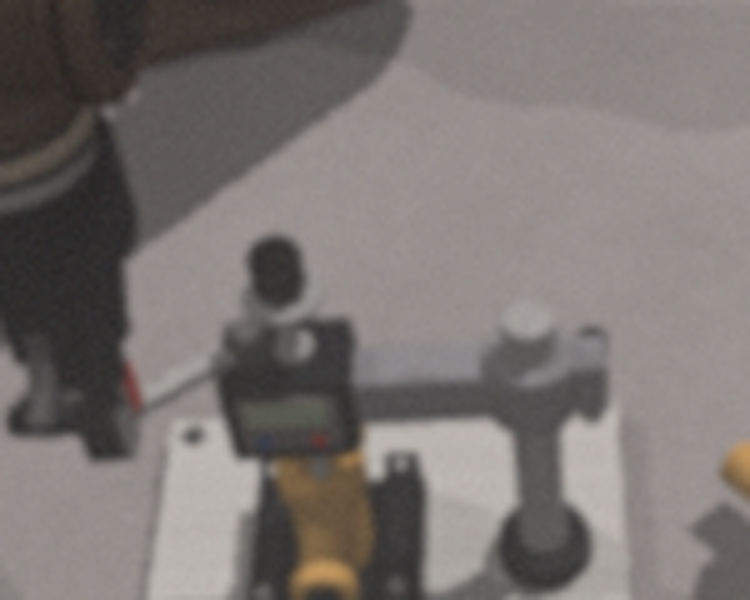

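The knob is unchanged at (275,270) and the shut fingers stand in front of (on +x of) the red grip at (128,385). The dark shape at the left is the finger's shadow. The tool is 4.5 mm low, so I'll raise it, check clearances and then push toward -x.

```bash

python3 -m jog '[{"hand":1,"dx":0,"dy":0,"dz":-0.0045,"wx":0,"wy":0,"wz":0},{"hand":1,"dx":0,"dy":-0.004,"dz":0,"wx":0,"wy":0,"wz":0},{"hand":1,"dx":0,"dy":-0.003,"dz":0,"wx":0,"wy":0,"wz":0},{"hand":1,"dx":-0.001,"dy":-0.003,"dz":0,"wx":0,"wy":0,"wz":0}]' && python3 -m jog '[{"hand":1,"dx":-0.001,"dy":-0.003,"dz":0,"wx":0,"wy":0,"wz":0},{"hand":1,"dx":-0.002,"dy":-0.003,"dz":0,"wx":0,"wy":0,"wz":0},{"hand":1,"dx":-0.002,"dy":-0.003,"dz":0,"wx":0,"wy":0,"wz":0}]' && python3 - <<'E'
from h import *
delta(world(0,-82,208))
setup();P=world(66,-70,203.5)
print((proj("scene",[P])-[120,130])*5)
E
```

```text
time: 14.2
position: [603.7, -195.9, 209.7]
tool_rot: [2.612, 1.744, 0.001]
force: [3.2, -0.0, 1.2]
finger_gap: 0.1
gripper_force: 2.0
time: 14.5
position: [594.5, -198.2, 209.9]
tool_rot: [2.609, 1.741, 0.003]
force: [5.1, -2.3, -0.5]
finger_gap: 0.1
gripper_force: 2.4
t 14.5 at [ 594.5 -198.2  209.9] F [ 5.1 -2.3 -0.5] dtool mm [ -5.2 -48.5   1.7]
[[115.87969069 447.7326728 ]]
```

Contact is confirmed: 5 N, about the expected lever drag. I continue the push along the arc.

```bash

python3 -m jog '[{"hand":1,"dx":-0.002,"dy":-0.005,"dz":0,"wx":0,"wy":0,"wz":0},{"hand":1,"dx":-0.001,"dy":-0.005,"dz":0,"wx":0,"wy":0,"wz":0},{"hand":1,"dx":-0.001,"dy":-0.005,"dz":0,"wx":0,"wy":0,"wz":0},{"hand":1,"dx":-0.001,"dy":-0.005,"dz":0,"wx":0,"wy":0,"wz":0},{"hand":1,"dx":0,"dy":-0.005,"dz":0,"wx":0,"wy":0,"wz":0},{"hand":1,"dx":0,"dy":-0.005,"dz":0,"wx":0,"wy":0,"wz":0}]' && python3 -m jog '[{"hand":1,"dx":0.001,"dy":-0.004,"dz":0,"wx":0,"wy":0,"wz":0},{"hand":1,"dx":0.001,"dy":-0.004,"dz":0,"wx":0,"wy":0,"wz":0},{"hand":1,"dx":0.001,"dy":-0.004,"dz":0,"wx":0,"wy":0,"wz":0},{"hand":1,"dx":0.001,"dy":-0.004,"dz":0,"wx":0,"wy":0,"wz":0},{"hand":1,"dx":0.001,"dy":-0.004,"dz":0,"wx":0,"wy":0,"wz":0}]' && python3 - <<'E'
from h import *
delta(world(-14,-73,208))
E
```

```text
time: 15.2
position: [564.5, -192.1, 210.3]
tool_rot: [2.609, 1.741, 0.0]
force: [3.1, -5.0, 1.6]
finger_gap: 0.1
gripper_force: 2.4
time: 15.7
position: [548.0, -179.6, 210.3]
tool_rot: [2.609, 1.741, -0.0]
force: [1.8, -5.0, 0.4]
finger_gap: 0.4
gripper_force: 2.4
t 15.7 at [ 548.  -179.6  210.3] F [ 1.8 -5.   0.4] dtool mm [  4.5 -12.5   2.3]
```

```bash

python3 -m jog '[{"hand":1,"dx":0.001,"dy":-0.004,"dz":0,"wx":0,"wy":0,"wz":0},{"hand":1,"dx":0.001,"dy":-0.004,"dz":0,"wx":0,"wy":0,"wz":0},{"hand":1,"dx":0.001,"dy":-0.003,"dz":0,"wx":0,"wy":0,"wz":0},{"hand":1,"dx":0.001,"dy":-0.003,"dz":0,"wx":0,"wy":0,"wz":0},{"hand":1,"dx":0,"dy":0,"dz":0,"wx":0,"wy":0,"wz":0}]' && python3 - <<'E'
from h import *
delta(world(-14,-73,208))
setup()
a=CAM["scene"]["img"][130:250,120:270,::-1];b=CAM["top"]["img"][170:260,280:380,::-1]
cv2.imwrite("pics/c5.png",np.hstack([cv2.resize(a,(450,360),interpolation=2),cv2.resize(b,(350,360),interpolation=2)]))
E
```

```text
time: 16.2
position: [537.1, -169.6, 210.3]
tool_rot: [2.61, 1.741, 0.004]
force: [4.8, -3.3, -0.8]
finger_gap: -0.2
gripper_force: 2.6
t 16.2 at [ 537.1 -169.6  210.3] F [ 4.8 -3.3 -0.8] dtool mm [-0.6  1.4  2.3]
```

View pics/c5.png

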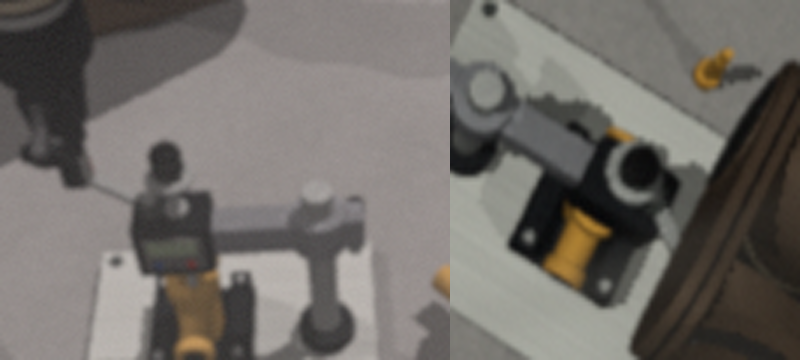

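The lever bar now points to -x, behind the fingers, and by geometry its angle is about 1.3–1.37. I back off, lift, move clear and check.

```bash

python3 -m jog '[{"hand":1,"dx":0,"dy":0.004,"dz":0,"wx":0,"wy":0,"wz":0},{"hand":1,"dx":-0.002,"dy":0.006,"dz":0,"wx":0,"wy":0,"wz":0},{"hand":1,"dx":-0.003,"dy":0,"dz":-0.02,"wx":0,"wy":0,"wz":0},{"hand":1,"dx":0,"dy":0,"dz":-0.03,"wx":0,"wy":0,"wz":0},{"hand":1,"dx":0,"dy":0,"dz":-0.03,"wx":0,"wy":0,"wz":0},{"hand":1,"dx":-0.02,"dy":0,"dz":-0.03,"wx":0,"wy":0,"wz":0},{"hand":1,"dx":-0.04,"dy":0,"dz":0,"wx":0,"wy":0,"wz":0},{"hand":1,"dx":-0.04,"dy":0,"dz":0,"wx":0,"wy":0,"wz":0},{"hand":1,"dx":-0.04,"dy":0,"dz":0,"wx":0,"wy":0,"wz":0},{"hand":1,"dx":-0.04,"dy":0,"dz":0,"wx":0,"wy":0,"wz":0}]' && python3 -m jog '[{"hand":1,"dx":-0.03,"dy":0,"dz":0,"wx":0,"wy":0,"wz":0},{"hand":1,"dx":-0.02,"dy":0,"dz":0,"wx":0,"wy":0,"wz":0},{"hand":1,"dx":0,"dy":0,"dz":0,"wx":0,"wy":0,"wz":0}]' && python3 - <<'E'
from h import *
setup()
for a in(1.0,1.2,1.3,1.4,1.5):
    P=[world(62*np.sin(.75-a),-20-62*np.cos(.75-a),226)]
    print(a,(proj("scene",P)-[120,130])*3.333,(proj("top",P)-[280,170])*4+[500,0])
print("knob",[(z,((proj("scene",[world(0,0,z)])-[120,130])*3.333).round(1)) for z in(240,243,246)])
a=CAM["scene"]["img"][130:280,120:270,::-1];b=CAM["top"]["img"][170:260,280:355,::-1]
cv2.imwrite("pics/c6.png",np.hstack([cv2.resize(a,(500,500),interpolation=2),cv2.resize(np.pad(b,((0,35),(0,0),(0,0))),(300,500),interpolation=2)]))
E
```

```text
time: 17.3
position: [473.3, -344.6, 318.8]
tool_rot: [-2.611, -1.743, 0.0]
force: [-0.6, -0.1, 0.1]
finger_gap: -0.1
gripper_force: 0.0
time: 17.6
position: [453.6, -391.8, 318.3]
tool_rot: [-2.614, -1.738, 0.001]
force: [-0.6, 0.6, 0.1]
finger_gap: 0.2
gripper_force: 0.0
1.0 [[ 72.16104242 186.49726725]] [[818.05686715 263.21362477]]
1.2 [[ 80.78287535 174.24830158]] [[802.50751039 276.95290008]]
1.3 [[ 86.18413607 168.54025551]] [[793.70488938 282.54127365]]
1.4 [[ 92.23416792 163.17652912]] [[784.33347356 287.19246279]]
1.5 [[ 98.86923249 158.20184251]] [[774.48901098 290.85619103]]
knob [(240, array([[184.2, 183.2]])), (243, array([[183.5, 180.1]])), (246, array([[182.8, 176.9]]))]
```

View pics/c6.png

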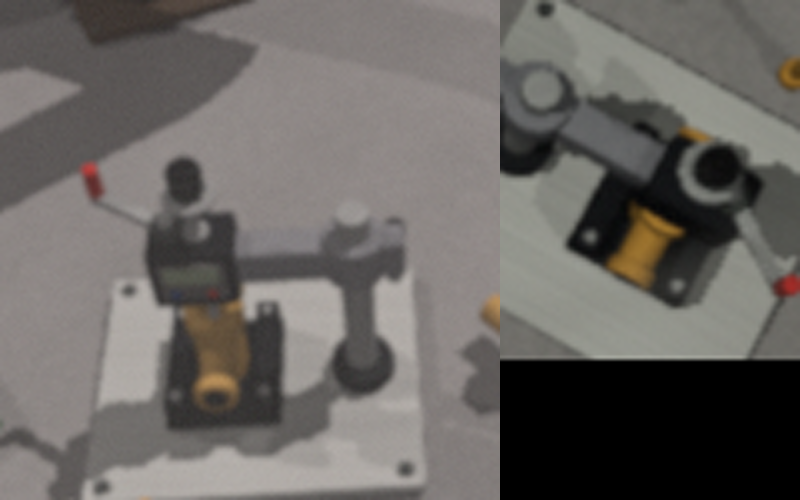

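The grip top is at scene crop (89,167) and top crop (788,284), so the lever is at about 1.35, past the 1.0 clamping angle. The knob is at (184,181), z about 243, unchanged since release. The arm is clear, so I hand the job in.

```bash
python3 -c "
from plant import env
print(env.sign_off())"
```

```text
the job is handed in; nothing more can be done
None
```

The job is handed in: I lowered the depth rod until the probe touched bottom at about 3 N and let go of the knob. I then swung the lock lever to about 1.35 rad (clamped beyond 1.0); the rod stayed at the same height and the arm never went near the loose things.

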